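# Refit the desk caddy knob, turn the square cup to the front and hold it

## Task

The turning knob has come off the desk caddy: push it fully home onto the square spindle in the middle of the carousel, then turn the carousel by that knob until the square cup stands centred over the pointer tab that sticks out of the fixed base. Finish still gripping the knob, holding the carousel still there: do not let go. Do not push the cups or their plate, and leave the mug, stapler and tape dispenser where they are.

Things in the scene. Friction and masses are not known exactly. Their poses are not given: they have to be found in the camera images.
- knob: Loose light-wood knob, 62 mm tall, about 0.1 kg, on the desk, bore down. Square collar 38 x 38 x 26 mm high with a square bore 20 x 20 mm, 26 deep, mouth chamfered 2 mm; a 30 x 30 mm step up to 30 mm; above it a flat bar grip up to 62 mm, 50 mm long (x), 16 mm thick (y), gripped across the 16 mm. Origin: centre of the underside, on the bore axis; z up. Bore sides are parallel to its x and y.
- spindle_seat (a point): On the carousel axis, centre of a round steel shoulder (diameter 38), 125 mm above the desk, where the fitted knob's underside rests. The 18 x 18 mm square spindle rises 22 mm from it (top 3 mm: 15 x 15), 1 mm clear of the bore on each side (0.1 rad play either way). Spindle sides are parallel to this point's x and y and turn with the carousel. The knob fits in any of four quarter turns.
- turntable (a joint): Angle of the carousel in its fixed base, rad, counter-clockwise seen from above positive. 0: square cup right over the base's pointer tab. It starts 0.6 to 1.35 rad from there (positive). It turns on a vertical axis with light friction (about 0.04 N m) and stays where it is left.
- caddy_base: Fixed round light-wood base, 200 mm diameter, 12 mm high, that carries the carousel. Origin: centre of its underside on the desk, on the carousel's axis. A pointer tab, 22 mm wide, sticks out 35 mm beyond its rim in its own -x direction, towards the robot give or take 0.5 rad.
- cups: Carousel plate (diameter 194 mm, 14 to 22 mm above the desk) with four black cups that turn with it, centres 62 mm from the axis, rims 98 mm above the desk: three round (60 mm) and one square (54 mm), in this body's -x direction. Highlighters in two round cups reach 146 mm above the desk; an eraser is in the third. Origin on the axis at desk height, z up.
- square_cup (a point): Centre of the square cup's mouth, 98 mm above the desk.
- mug: White mug, 92 mm across, 127 mm with its handle, 95 mm tall; bystander, left of and behind the carousel. Origin: centre of its underside.
- stapler: Stapler, 148 x 37 x 40 mm; bystander to the right of the carousel. Origin: centre of its underside.
- tape_dispenser: Weighted tape dispenser, 148 x 53 x 70 mm; bystander at the far left. Origin: centre of its underside.
There are look-alikes about, which are no part of the job. There is more than one size of the knob; the one meant has the size given above.

How it is judged:
By the outcome, as a careful person would: the job done as asked, in the order asked, and still so for the second after the job is handed in, while the arm keeps its last pose, push and grip.
It also fails if it takes over 51 s, if anything falls off the work surface, if the arm or the gripper's body presses on something with over 40 N, if the wrist force passes 120 N, or if a joint passes its speed limit or range.

## Robot

A 7-joint arm with a two-finger parallel gripper is mounted at the origin on a cart in front of the work surface, level with it; the furniture and walls round the work are solid. World frame = base frame: x ahead of the robot, y to its left, z up, the work surface at z = 0. Lengths are in m, angles in rad, forces in N, time in s.
With the tool pointing down it reaches from about 0.4 to 0.85 m from the base axis. Payload 4.5 kg.
Tool frame: the origin (TCP) lies at the very end of the fingers, on their centre line; the grasp point (between the pads) lies 19 mm behind it; z points along the fingers, y is the direction in which the jaws open and shut (so a half turn about z gives the same grasp; the last joint's range is limited). The gripper opens to 88 mm and grips with 3 to 60 N. Pads are 18 mm wide; open, the fingers measure 123 mm over their backs; the gripper's body (75 mm by 187 mm) begins 45 mm behind the grasp point.
Start: joints at [1.328, 0.689, -0.195, 1.565, 0.157, 0.902, -0.215], TCP at [0.171, -0.601, 0.239] pointing down, gripper open.
Joint ranges: [-3.01, 3.01], [-0.46, 2.08], [-1.47, 1.51], [0.13, 2.56], [-1, 4.14], [0.04, 2.09], [-2.66, 2.66]. Speed limits (rad/s): [2.57, 2.57, 3.14, 3.14, 3.14, 3.14, 3.14].

## Interface

Orientations are given as a unit quaternion [x, y, z, w].
In Python, from plant import telemetry, imaging, r gives the robot as it stands.
- The arm moves only by the shell command python3 -m creep 'ROWS' [FORCE]. ROWS is JSON, a list of rows, each a list of 5 numbers: the closure in counts, from 0 (fully open) to 255 (shut), then the shift along the tool's x, y, z in m, then the turn about the tool's z in degrees. In form: [[fingers, x, y, z, yaw], ...]. A call has 1 to 10 rows; each row is the pose to reach, as a shift and turn from the pose commanded when the call began, along the tool's axes at that moment; what a row does not reach only later rows make up. A row lasts 1/8 s, in which the tool goes at most 62.5 mm and 10.7 degrees, less where a joint would pass 70% of its speed; a pose out of reach is approached as far as the arm can. A call with a gripper value outside its range is refused whole. The fingers move at their own pace and stop on an object; FORCE is the grip in N (left out, the last holds). Time passes only in rows, so rows that repeat a pose let the fingers close. It gives the time, the measured TCP pose, the force and the opening at its end, in the units of the state.
- telemetry.get_state(): the state, without advancing time (a new reading comes with each control period).
- imaging.snapshot(name): name is "scene" or "top"; returns a dict with "image" (400x640x3 uint8, blue, green, red), "camera_matrix" (3x3 intrinsics, pixels), "R" (3x3) and "t" (3): a world point X has camera coordinates R X + t. Camera axes: x right, y down, z forward; pixel columns grow to the right and rows downward; lengths in m; the calibration is good to about 2 mm. A picture is of the moment at which its call begins. There is no depth.
- r.finish_job(): hands the job in, once; it reports no verdict.
Trained networks look in a picture, given as the dict that the camera call returned (one of the last four; its "shot" number tells which), for a name from the list of things; names that differ only in an ending like _2 or _b are one class to them, and where a whole thing is asked for, a point or a joint stands for the part that bears it (a point fixed in the world has none). Each returns a list of dicts, best first, with "score" (0 to 1); they miss things now and then, are a little off and sometimes report something else, mostly with a low value. They report only what shows in the picture. A call takes as long as a camera call. They do not tell look-alikes from the thing itself.
- imaging.boxes_of(picture, target): "rect" ([left, top, right, bottom] in pixels, round what is visible of it).
- imaging.trace(picture, target): "pixels" (400x640 bool, what is visible of it) and "rect" ([left, top, right, bottom] in pixels, round what is visible of it).
- imaging.place_of(picture, target): "location" ([row, column] in pixels: a listed point, or the origin of a listed thing).
The state is a dict: "clock": time; "q": joint angles; "qd": joint speeds; "joint_torque": joint torques, N m; "tool_pos": TCP position; "eef_rot": TCP orientation; "contact_force": force on the tool from outside, world axes, zero at the start; "moment": the same for the moment, N m; "opening": opening from 0.0 (shut) to 1.0 (fully open).
Only numpy, scipy, OpenCV 4.12 (cv2) and the standard library are available. Lean on these libraries where they do the work, as an engineer would, in place of code of your own. Each camera call takes 0.05 s, during which the arm holds its last target.

## Working session

There is one attempt and no reset: what is moved stays moved. The work goes in short steps, Python scripts to look and compute and a shell command to move; the robot and the scene stay as the last step left them, time stands still between calls to the robot, and variables do not carry over. Pictures are saved under pics/ and viewed, and the job is handed in when it is done.

```bash
ls; mkdir -p pics; python3 - <<'E'
from plant import telemetry, imaging, r
import cv2
s=telemetry.get_state(); print(s)
for n in("scene","top"):
    p=imaging.snapshot(n); cv2.imwrite(f"pics/{n}0.png",p["image"]); print(n,p["camera_matrix"],p["R"],p["t"])
    for k in ("knob","spindle_seat","caddy_base","cups","square_cup","mug","stapler","tape_dispenser"):
        print(k,[(d["score"],d["location"]) for d in imaging.place_of(p,k)][:4],[(d["score"],d["rect"]) for d in imaging.boxes_of(p,k)][:4])
E
```

```text
pics
{'clock': 0.0, 'q': array([ 1.3278116 ,  0.6900211 , -0.19453085,  1.56635312,  0.15732039,
        0.90249211, -0.21507794]), 'qd': array([-6.03121694e-04, -5.82378947e-05,  1.31614401e-03, -6.20190306e-04,
       -3.64668538e-04,  6.38601514e-04, -1.00830640e-03]), 'joint_torque': array([ 8.14077612e-04, -5.27567625e+01, -1.26680128e+00, -1.53428507e+01,
       -5.27575251e-02,  6.53526688e-03,  1.44939736e-04]), 'tool_pos': array([ 0.1705713 , -0.60060811,  0.23788488]), 'eef_rot': array([ 9.90429421e-01,  1.38016958e-01, -1.97162048e-04, -9.18211384e-04]), 'contact_force': array([-0.07623732, -0.33323322, -0.31042679]), 'moment': array([ 0.01256279, -0.06572013, -0.03986446]), 'opening': 1.0003441813845164}
scene [[420.14022521   0.         320.26360642]
 [  0.         420.14022521 195.42500558]
 [  0.           0.           1.        ]] [[-0.89634373 -0.44330185 -0.00716832]
 [-0.19031652  0.39931679 -0.89684208]
 [ 0.40043419 -0.80251453 -0.44229277]] [0.4887765  0.20447988 1.01261818]
knob [(0.71, [259.4, 320.8]), (0.6, [274.5, 304.1]), (0.56, [271.2, 361.8])] [(0.84, [31
[... 1307 characters left out ...]
 [(0.84, [188.9, 362.3])] [(0.67, [334.7, 170.2, 388.0, 221.7])]
caddy_base [(0.6, [195.6, 357.7]), (0.55, [220.0, 270.6])] [(0.89, [332.0, 168.3, 387.3, 231.9]), (0.71, [335.2, 170.3, 388.8, 225.3])]
cups [(0.89, [195.0, 358.0])] [(0.58, [332.5, 169.5, 385.5, 217.8])]
square_cup [(0.96, [199.8, 374.9])] [(0.77, [333.3, 169.3, 385.9, 224.0]), (0.6, [235.5, 138.7, 263.9, 176.2]), (0.31, [331.6, 165.3, 388.1, 231.1])]
mug [(0.79, [160.5, 252.9])] [(0.96, [234.8, 137.5, 262.4, 177.4]), (0.35, [331.2, 170.5, 388.2, 219.0])]
stapler [(0.96, [186.6, 417.0]), (0.54, [195.7, 356.6])] [(0.85, [402.8, 166.6, 429.8, 202.9])]
tape_dispenser [(0.87, [194.0, 202.1])] [(0.66, [181.3, 175.7, 225.6, 208.9])]
```

```bash
python3 - <<'E'
import cv2
a=cv2.imread("pics/top0.png"); c=a[150:280,180:440]; cv2.imwrite("pics/topc.png",cv2.resize(c,None,fx=3,fy=3,interpolation=cv2.INTER_CUBIC))
a=cv2.imread("pics/scene0.png"); c=a[140:340,190:400]; cv2.imwrite("pics/scenec.png",cv2.resize(c,None,fx=3,fy=3,interpolation=cv2.INTER_CUBIC)[:600])
E
```

```text
(no output)
```

View pics/topc.png

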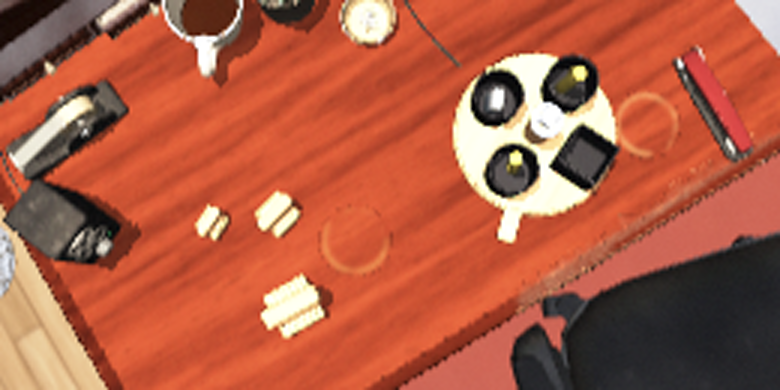

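View pics/scenec.png

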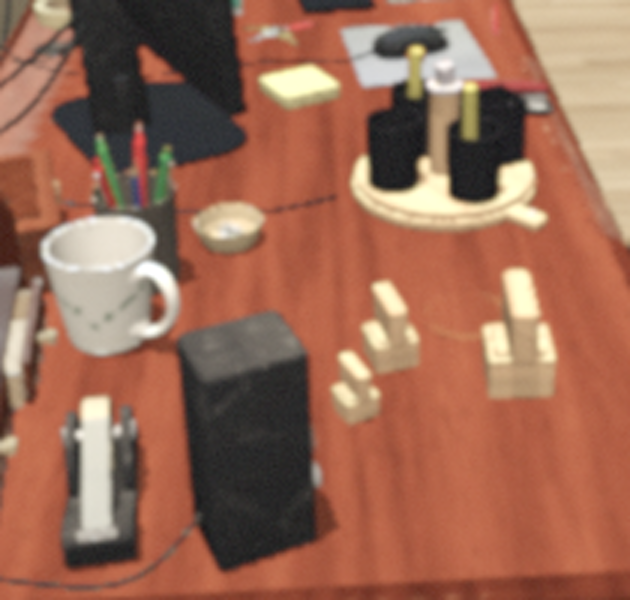

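Three knob-like pieces stand at top-view pixels ~(251,224), (272,221) and (278,252). I'll fit the given knob shape with a free scale to the silhouettes in both views.

```bash
cat > h.py <<'E'
import numpy as np, cv2
from scipy.optimize import minimize
def proj(p,X):
    c=np.atleast_2d(X)@np.array(p["R"]).T+np.array(p["t"]); q=c@np.array(p["camera_matrix"]).T; return q[:,:2]/q[:,2:]
def back(p,row,col,z):
    R=np.array(p["R"]);t=np.array(p["t"]);d=R.T@np.linalg.solve(np.array(p["camera_matrix"]),[col,row,1.]);c=-R.T@t
    return c+d*(z-c[2])/d[2]
def box(lx,ly,z0,z1):
    return np.array([[a*lx/2,b*ly/2,z] for a in(-1,1) for b in(-1,1) for z in(z0,z1)])
KNOB=[box(.038,.038,0,.026),box(.03,.03,.026,.03),box(.05,.016,.03,.062)]
def place(B,x,y,z,th,s=1):
    c,n=np.cos(th),np.sin(th);M=np.array([[c,-n,0],[n,c,0],[0,0,1]]);return [s*b@M.T+[x,y,z] for b in B]
def render(p,B,win,S=4):
    x0,y0,x1,y1=win; im=np.zeros(((y1-y0)*S,(x1-x0)*S),np.uint8)
    for b in B:
        h=cv2.convexHull(((proj(p,b)+.5-[x0,y0])*S*16).astype(np.float32)).astype(np.int32)
        cv2.fillConvexPoly(im,h,255,shift=4)
    return cv2.resize(im,(x1-x0,y1-y0),interpolation=cv2.INTER_AREA)/255.
E
python3 - <<'E'
from plant import telemetry, imaging, r
from h import *
P={n:imaging.snapshot(n) for n in("scene","top")}
def soft(p):
    im=p["image"].astype(float); # wood-vs-red desk: green channel ratio
    g=im[...,1]/(im[...,2]+1); return np.clip((g-.45)/.3,0,1)*(im[...,2]>110)
for n in P: cv2.imwrite(f"pics/soft_{n}.png",(soft(P[n])*255).astype(np.uint8))
wins={"small":((298,250,320,284),(243,216,260,234)),"med":((306,228,334,268),(262,211,283,230)),"large":((348,226,384,276),(263,237,292,266))}
for k,(ws,wt) in wins.items():
    c=back(P["top"],(wt[1]+wt[3])/2,(wt[0]+wt[2])/2,.03)
    obs=[(P["scene"],ws),(P["top"],wt)]
    def cost(v,full=False):
        e=[]
        for p,w in obs:
            a=soft(p)[w[1]:w[3],w[0]:w[2]]; b=render(p,place(KNOB,v[0],v[1],0,v[2],v[3]),w); e.append(((a-b)**2).sum()/a.sum())
        return sum(e) if not full else e
    best=min((minimize(cost,[c[0],c[1],th,s],method="Nelder-Mead",options=dict(initial_simplex=[[c[0],c[1],th,s],[c[0]+.015,c[1],th,s],[c[0],c[1]+.015,th,s],[c[0],c[1],th+.3,s],[c[0],c[1],th,s*1.2]])) for th in np.arange(0,3.1,.4) for s in(.7,1,1.5)),key=lambda r:r.fun)
    print(k,best.x.round(4),best.fun,cost(best.x,True))
p=P["top"]
for z,k in((.125,"spindle_seat"),(0,"caddy_base"),(.098,"square_cup")):
  for n in P:
    d=imaging.place_of(P[n],k)[0]; print(k,n,back(P[n],*d["location"],z).round(4))
E
```

```text
small [0.4747 0.2129 2.577  0.7753] 0.3561899978132091 [np.float64(0.3010868144574376), np.float64(0.05510318335577149)]
med [ 0.4827  0.1328 -0.7954  1.0438] 0.25353224108216105 [np.float64(0.20487329848256197), np.float64(0.04865894259959909)]
large [0.3713 0.1144 2.0707 1.4584] 0.14814712463548582 [np.float64(0.09038716669617089), np.float64(0.057759957939314925)]
spindle_seat scene [ 0.5666 -0.171   0.125 ]
spindle_seat top [ 0.5823 -0.1886  0.125 ]
caddy_base scene [ 0.5832 -0.1951  0.    ]
caddy_base top [ 0.5792 -0.1797  0.    ]
square_cup scene [ 0.5331 -0.2444  0.098 ]
square_cup top [ 0.5413 -0.2394  0.098 ]
```

```bash
python3 - <<'E'
import cv2,numpy as np
a=cv2.imread("pics/soft_top.png")[150:280,230:410]; b=cv2.imread("pics/soft_scene.png")[140:290,290:390]
a=cv2.resize(a,None,fx=3,fy=3,interpolation=0);b=cv2.resize(b,None,fx=2.5,fy=2.5,interpolation=0)
o=np.zeros((400,800,3),np.uint8);o[:a.shape[0],:a.shape[1]]=a;o[:b.shape[0],545:545+b.shape[1]]=b;cv2.imwrite("pics/soft.png",o)
E
```

```text
(no output)
```

View pics/soft.png

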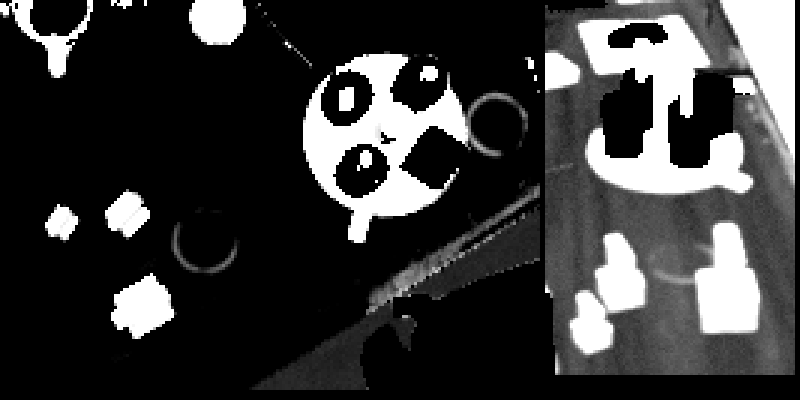

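```bash
cat >> h.py <<'E'
def soft(p,lo,hi):
    im=cv2.GaussianBlur(p["image"],(0,0),.4).astype(float); g=im[...,1]/(im[...,2]+1); return np.clip((g-lo)/(hi-lo),0,1)*(im[...,2]>110)
def cyl(x,y,rad,z0,z1,n=40):
    a=np.linspace(0,2*np.pi,n,endpoint=False); return np.array([[x+rad*np.cos(t),y+rad*np.sin(t),z] for t in a for z in(z0,z1)])
def rot(b,th):
    c,n=np.cos(th),np.sin(th);M=np.array([[c,-n,0],[n,c,0],[0,0,1]]);return b@M.T
def caddy(x,y,by,tt):
    o=[(cyl(0,0,.1,0,.012),1),(rot(box(.06,.022,0,.012)+[-.105,0,0],by),1),(cyl(0,0,.097,.014,.022),1)]
    for k in range(4):
        b=cyl(-.062,0,.03,.022,.098) if k else box(.054,.054,.022,.098)+[-.062,0,0]
        o.append((rot(b,by+tt+k*np.pi/2),0))
    return [(b+[x,y,0],c) for b,c in o]
def rcaddy(p,B,win,S=4):
    x0,y0,x1,y1=win; im=np.zeros(((y1-y0)*S,(x1-x0)*S),np.uint8)
    for b,c in B:
        h=cv2.convexHull(((proj(p,b)+.5-[x0,y0])*S*16).astype(np.float32)).astype(np.int32)
        cv2.fillConvexPoly(im,h,255*c,shift=4)
    return cv2.resize(im,(x1-x0,y1-y0),interpolation=cv2.INTER_AREA)/255.
E
python3 - <<'E'
from plant import imaging
from h import *
P={n:imaging.snapshot(n) for n in("scene","top")}
im=P["scene"]["image"].astype(float); g=im[...,1]/(im[...,2]+1); print("scene g desk",g[240:280,335:350].mean(),"knob",g[262,365],g[255,322]); im=P["top"]["image"].astype(float);g=im[...,1]/(im[...,2]+1);print(g[230:250,300:330].mean(),g[252,278],g[190,340])
T={"scene":(.62,.8),"top":(.45,.75)}
sf={n:soft(P[n],*T[n]) for n in P}
wins={"small":((298,257,318,284),(243,216,260,234)),"med":((308,230,334,266),(262,211,283,230)),"large":((348,226,384,276),(263,237,292,266))}
for k,(ws,wt) in wins.items():
    c=back(P["top"],(wt[1]+wt[3])/2,(wt[0]+wt[2])/2,.03)
    for obs in ([("scene",ws),("top",wt)],[("scene",ws)],[("top",wt)]):
        def cost(v):
            return sum(((sf[n][w[1]:w[3],w[0]:w[2]]-render(P[n],place(KNOB,v[0],v[1],0,v[2],v[3]),w))**2).sum()/sf[n][w[1]:w[3],w[0]:w[2]].sum() for n,w in obs)
        best=min((minimize(cost,[c[0],c[1],th,s],method="Nelder-Mead",options=dict(initial_simplex=[[c[0],c[1],th,s],[c[0]+.015,c[1],th,s],[c[0],c[1]+.015,th,s],[c[0],c[1],th+.3,s],[c[0],c[1],th,s*1.2]])) for th in np.arange(0,3.1,.4) for s in(.7,1,1.5)),key=lambda r:r.fun)
        print(k,[n for n,_ in obs],best.x.round(4),round(best.fun,4))
wt=(326,160,396,240); ws=(300,150,376,222)
for obs in ([("scene",ws),("top",wt)],[("top",wt)],[("scene",ws)]):
    def cost(v):
        return sum(np.minimum(np.abs(sf[n][w[1]:w[3],w[0]:w[2]]-rcaddy(P[n],caddy(*v),w)),.7).sum() for n,w in obs)/1000
    best=min((minimize(cost,[.58,-.185,by,tt],method="Nelder-Mead",options=dict(initial_simplex=[[.58,-.185,by,tt]]+[[.58+.01*(i==0),-.185+.01*(i==1),by+.2*(i==2),tt+.2*(i==3)] for i in range(4)])) for by in(-.4,0,.4) for tt in(.6,1,1.3)),key=lambda r:r.fun)
    print("caddy",[n for n,_ in obs],best.x.round(4),round(best.fun,4))
for n,w in(("top",(335,165,395,225)),("scene",(325,155,350,205))):
    c=P[n]["image"][w[1]:w[3],w[0]:w[2]]; cv2.imwrite(f"pics/z_{n}.png",cv2.resize(c,None,fx=10,fy=10,interpolation=cv2.INTER_CUBIC))
E
```

```text
scene g desk 0.5628493949701787 knob 0.8260869565217391 0.8248587570621468
0.4139387978022053 0.99609375 0.8888888888888888
small ['scene', 'top'] [0.4742 0.2124 2.5088 0.7655] 0.1869
small ['scene'] [0.4751 0.2096 2.5182 0.7586] 0.11
small ['top'] [0.4747 0.2131 2.5216 0.7497] 0.031
med ['scene', 'top'] [ 0.4825  0.1324 -0.8276  1.0331] 0.1561
med ['scene'] [0.4821 0.1305 2.3223 1.0163] 0.0899
med ['top'] [0.4834 0.1326 2.3357 1.0224] 0.0346
large ['scene', 'top'] [0.371  0.1132 2.0435 1.4187] 0.0811
large ['scene'] [0.3713 0.1114 2.0591 1.4153] 0.0179
large ['top'] [0.3715 0.114  2.0622 1.4162] 0.0428
caddy ['scene', 'top'] [ 0.5733 -0.1835 -0.3128  1.2878] 1.3827
caddy ['top'] [ 0.5732 -0.1826 -0.3088  1.2448] 0.3416
caddy ['scene'] [ 0.5766 -0.1865 -0.2983  1.3223] 0.9742
```

View pics/z_top.png

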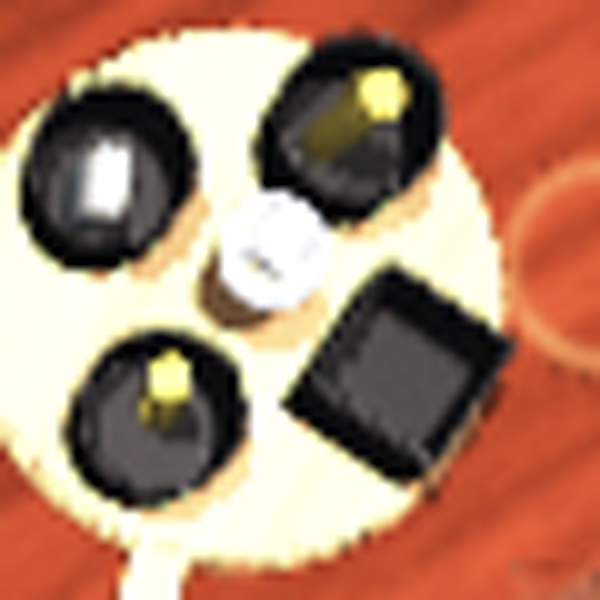

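View pics/z_scene.png

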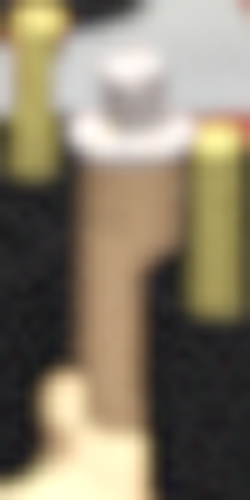

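```bash
python3 - <<'E'
from plant import imaging
from h import *
P={n:imaging.snapshot(n) for n in("scene","top")}
out=[]
for n,w in(("top",(346,172,380,206)),("scene",(322,150,356,184))):
    im=P[n]["image"][w[1]:w[3],w[0]:w[2]].astype(float)
    lo,hi=(120,255)
    z=cv2.resize(np.clip((im-lo)/(hi-lo)*255,0,255).astype(np.uint8),None,fx=11,fy=11,interpolation=0)
    z2=z.copy()
    x,y=.5735,-.183
    for b in (cyl(0,0,.019,.125,.125),rot(box(.018,.018,.125,.147),.94)):
        q=((proj(P[n],b+[x,y,0])+.5-[w[0],w[1]])*11).astype(np.int32); cv2.polylines(z2,[cv2.convexHull(q)],True,(0,0,255),1)
    out.append(np.vstack([z[:290],z2[:290]]) )
    g=P[n]["image"].astype(int).sum(2)//3
    print(n); print(g[178:200,350:374] if n=="top" else g[156:172,328:350])
cv2.imwrite("pics/sp.png",np.hstack(out))
E
```

```text
top
[[ 14  14  13  44 213 251 251 251 250 249 169  16  14  78  78  66  70  72
   72  66  65  53  78  79]
 [ 15  14  15  14 172 251 251 250 250 248  86  14  12  75  65  53  64  63
   62  57  49  43  58  57]
 [ 37  14  16  13 108 251 250 250 249 248  88  15  12  36 103  64  56  59
   53  47  44  42  44  45]
 [ 75  14  10  14  65 250 249 249 248 249 144  15   9  12  71  57  69  73
   43  42  44  44  43  42]
 [ 87  37  14  15  98 250 249 248 249 249 168  14  12  15  14  48  82  79
   68  68  43  43  42  41]
 [ 87  61  13  10  93 249 248 247 249 248 239  21   8  10  13  31  50  77
   85  69  69  67  66  49]
 [ 87  68  13  30 144 232 247 249 248 248 253 230 231 231  81  10  13  43
   50  50  64  64  59  29]
 [ 87  67  10 111 193 198 248 249 241 255 255 254 236 254 253 231  17  11
   11  25  32  32  29 137]
 [ 89  43  92 189 200 200 249 250 254 255 255 250 254 255 254 254 231  20
   13  12  13  12 136 206]
 [ 73  38 149 202 198 243 248 254 255 254 250 254 255 255 254 255 254 154
   63 131  88 178 205 215]
 [ 41  92 191 195 202 249 237 255 255 253 250 255 255 255 255 255 253 253
  233 196 18
[... 1921 characters left out ...]
4 171 168 183 201 207 206 207
  207 208 207 207]
 [150 151 169 189 202 209 200 170 151 153 160 162 167 183 199 203 199 198
  196 196 196 196]
 [150 143 142 155 192 219 216 186 158 156 161 165 170 188 208 208 190 178
  176 173 167 161]
 [148 136 122 142 206 241 242 215 186 172 174 182 195 215 233 229 204 188
  188 180 162 139]
 [146 135 115 134 200 241 248 240 223 210 211 218 227 238 244 234 214 211
  216 208 182 144]
 [143 131 105 106 160 208 232 240 236 229 231 235 237 235 225 203 192 205
  214 206 177 130]
 [137 127  98  74 102 154 188 204 206 204 206 207 204 197 177 149 145 172
  182 174 144  96]
 [130 117  90  61  70 106 140 157 162 164 164 164 159 150 132 111 118 138
  148 142 119  80]]
```

View pics/sp.png

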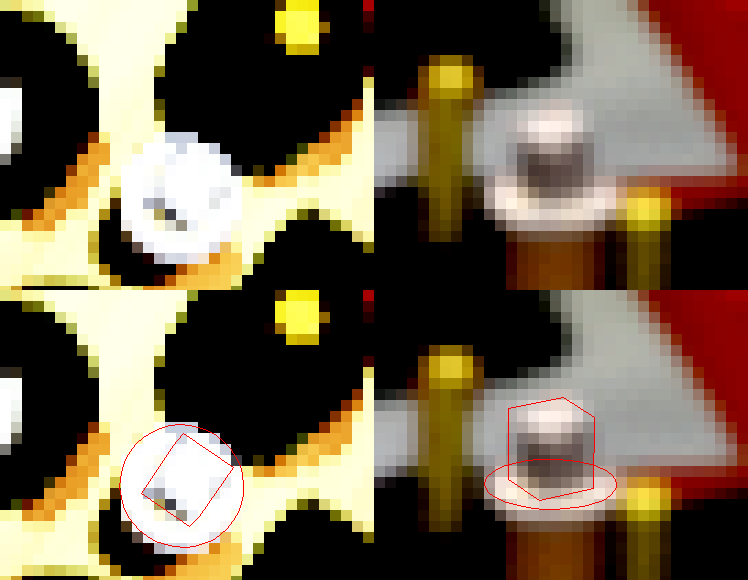

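Medium piece is the one (scale ≈1.02; others 0.76 and 1.42). Knob ≈ (0.4828, 0.1318), bar yaw 2.33. Carousel axis ≈ (0.5735, −0.183), base yaw ≈ −0.31, turntable ≈ 1.25; spindle overlay at yaw 0.94 fits.

```bash
cat >> h.py <<'E'
from scipy.spatial.transform import Rotation as Rn
def row(x,y,z,psi):
    from plant import telemetry
    s=telemetry.get_state(); R=Rn.from_quat(s["eef_rot"]).as_matrix(); d=R.T@(np.array([x,y,z])-s["tool_pos"])
    p0=np.arctan2(R[1,0],R[0,0]); dy=-np.degrees((psi-p0+np.pi)%(2*np.pi)-np.pi)
    print("t",round(s["clock"],2),"pos",s["tool_pos"].round(4),"psi",round(p0,4),"tiltz",R[:,2].round(4),"q",s["q"].round(2),"F",s["contact_force"].round(2),"M",s["moment"].round(2),"op",round(s["opening"],3)); print("ROW",d.round(4),"yaw",round(dy,1))
E
python3 -c "
from h import *
row(.5,-.25,.26,1.3); row(.483,.132,.15,2.33)"
```

```text
t 2.3 pos [ 0.1708 -0.6012  0.2387] psi 0.2769 tiltz [ 0. -0. -1.] q [ 1.33  0.69 -0.19  1.57  0.16  0.9  -0.22] F [-0.37 -0.26  0.06] M [-0.   -0.02 -0.  ] op 1.001
ROW [ 0.4126 -0.2479 -0.0213] yaw -58.6
t 2.3 pos [ 0.1708 -0.6012  0.2387] psi 0.2769 tiltz [ 0. -0. -1.] q [ 1.33  0.69 -0.19  1.57  0.16  0.9  -0.22] F [-0.37 -0.26  0.06] M [-0.   -0.02 -0.  ] op 1.001
ROW [ 0.5007 -0.62    0.0887] yaw -117.6
```

```bash
python3 -m creep '[[110,0.05,-0.03,-0.015,-8],[110,0.1,-0.06,-0.02,-16],[110,0.15,-0.09,-0.02,-24],[110,0.2,-0.12,-0.02,-32],[110,0.25,-0.15,-0.02,-40],[110,0.3,-0.18,-0.02,-48],[110,0.35,-0.21,-0.02,-56],[110,0.41,-0.25,-0.02,-64]]' 30; python3 -c "
from h import *
row(.483,.132,.12,2.33)"
```

```text
clock: 3.3
tool_pos: [0.4918, -0.2552, 0.2589]
eef_rot: [0.766, 0.643, -0.0, 0.0]
contact_force: [0.5, -0.8, 1.1]
opening: 0.568
t 3.3 pos [ 0.4918 -0.2552  0.2589] psi 1.3971 tiltz [ 4.e-04 -9.e-04 -1.e+00] q [ 0.69  0.6  -0.49  1.75  0.36  0.88 -0.13] F [ 0.48 -0.76  1.07] M [-0.06 -0.12  0.01] op 0.568
ROW [ 0.38   -0.0756  0.1385] yaw -53.4
```

```bash
python3 -m creep '[[110,0.05,-0.01,0.0,-8],[110,0.1,-0.02,0.0,-16],[110,0.15,-0.03,0.0,-24],[110,0.2,-0.04,0.0,-32],[110,0.25,-0.05,0.03,-40],[110,0.3,-0.06,0.06,-48],[110,0.35,-0.07,0.1,-53],[110,0.379,-0.076,0.12,-53],[110,0.379,-0.076,0.12,-53]]'; python3 -c "
from h import *
row(.4828,.1318,.033,2.33)"
```

```text
clock: 4.42
tool_pos: [0.4817, 0.1335, 0.1377]
eef_rot: [0.397, 0.918, 0.0, -0.001]
contact_force: [-0.1, -0.7, -0.1]
opening: 0.568
t 4.42 pos [0.4817 0.1335 0.1377] psi 2.3242 tiltz [-0.0018  0.0012 -1.    ] q [-0.02  0.74 -0.57  2.02  0.72  0.58 -0.33] F [-0.09 -0.71 -0.06] M [-0.05 -0.12  0.04] op 0.568
ROW [-0.0022 -0.0003  0.1047] yaw -0.3
```

```bash
python3 -m creep '[[110,-0.001,0,0.04,0],[110,-0.001,0,0.08,0],[110,-0.001,0,0.1,0],[110,-0.001,0,0.104,0],[110,-0.001,0,0.104,0]]'; python3 - <<'E'
from h import *
from plant import imaging
row(.4828,.1318,.033,2.33)
P={n:imaging.snapshot(n) for n in("scene","top")}
a=P["scene"]["image"][210:290,280:400]; b=P["top"]["image"][200:260,240:320]
cv2.imwrite("pics/g1.png",np.hstack([cv2.resize(a,(420,280),interpolation=2),cv2.resize(b,(373,280),interpolation=2)]))
E
```

```text
clock: 5.05
tool_pos: [0.484, 0.129, 0.0354]
eef_rot: [0.4, 0.916, 0.0, 0.001]
contact_force: [0.7, -0.2, 0.5]
opening: 0.571
t 5.05 pos [0.484  0.129  0.0354] psi 2.3176 tiltz [ 1.2e-03 -3.0e-04 -1.0e+00] q [-0.15  0.91 -0.34  2.06  0.94  0.33 -0.53] F [ 0.68 -0.2   0.46] M [ 0.01 -0.12  0.04] op 0.571
ROW [0.0028 0.001  0.0024] yaw -0.7
```

View pics/g1.png

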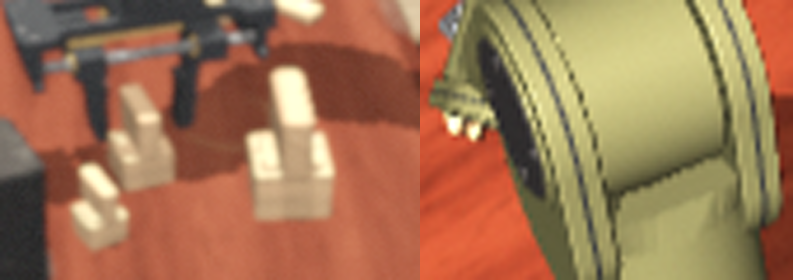

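The open fingers straddle the medium knob (scene crop, around pixel (140,120)). Closing.

```bash
python3 -m creep '[[110,0.0025,0.001,0.002,0],[255,0.0025,0.001,0.002,0],[255,0.0025,0.001,0.002,0],[255,0.0025,0.001,0.002,0],[255,0.0025,0.001,0.002,0],[255,0.0025,0.001,0.002,0],[255,0.0025,0.001,0.002,0],[255,0.0025,0.001,0.002,0]]' 40; python3 -c "
from h import *
row(.4828,.1318,.033,2.33)"
```

```text
clock: 6.15
tool_pos: [0.4823, 0.1322, 0.0327]
eef_rot: [0.4, 0.917, -0.0, 0.0]
contact_force: [0.1, 0.2, -1.4]
opening: 0.177
t 6.15 pos [0.4823 0.1322 0.0327] psi 2.3188 tiltz [ 0.e+00 -1.e-04 -1.e+00] q [-0.16  0.91 -0.33  2.07  0.94  0.32 -0.54] F [ 0.11  0.22 -1.43] M [ 0.01 -0.15  0.  ] op 0.177
ROW [-0.0007  0.0001 -0.0003] yaw -0.6
```

```bash
python3 -m creep '[[255,0,0,-0.03,0],[255,0,0,-0.08,0],[255,0,0,-0.14,0],[255,0,0,-0.2,0],[255,0,0,-0.23,0],[255,0,0,-0.23,0],[255,0,0,-0.23,0]]'; python3 -c "
from h import *
row(.5735,-.183,.25,2.5)"
```

```text
clock: 7.02
tool_pos: [0.4815, 0.1314, 0.2616]
eef_rot: [0.4, 0.917, -0.001, -0.001]
contact_force: [0.3, -0.2, -1.1]
opening: 0.179
t 7.03 pos [0.4815 0.1314 0.2616] psi 2.3187 tiltz [-0.002  -0.0015 -1.    ] q [ 0.11  0.58 -0.75  1.89  0.5   0.88 -0.15] F [ 0.29 -0.18 -1.13] M [-0.03 -0.14 -0.05] op 0.179
ROW [-0.2931 -0.1463  0.0119] yaw -10.4
```

```bash
python3 -m creep '[[255,-0.04,-0.02,0,-1],[255,-0.08,-0.04,0,-3],[255,-0.13,-0.065,0,-5],[255,-0.18,-0.09,0,-7],[255,-0.23,-0.115,0,-9],[255,-0.27,-0.135,0.006,-10.4],[255,-0.293,-0.147,0.012,-10.4],[255,-0.293,-0.147,0.012,-10.4],[255,-0.293,-0.147,0.012,-10.4],[255,-0.293,-0.147,0.012,-10.4]]'; cat > look.py <<'E'
import sys
from h import *
from plant import imaging, telemetry
row(.5735,-.183,.205,2.5)
P={n:imaging.snapshot(n) for n in("scene","top")}
s=telemetry.get_state(); R=Rn.from_quat(s["eef_rot"]).as_matrix()
out=[]
for n,w in(("scene",(290,100,390,210)),("top",(320,130,420,240))):
    z=cv2.resize(P[n]["image"][w[1]:w[3],w[0]:w[2]],None,fx=4,fy=4,interpolation=2); z0=z.copy()
    psi=np.arctan2(R[1,0],R[0,0])
    L=[(b+[*s["tool_pos"][:2],s["tool_pos"][2]-.033],(0,0,255)) for b in [rot(k,psi) for k in KNOB]]+[(cyl(.5735,-.183,.019,.125,.125),(255,0,0)),(rot(box(.018,.018,.125,.147),.94)+[.5735,-.183,0],(0,255,0))]
    for b,c in L: cv2.polylines(z,[cv2.convexHull(((proj(P[n],b)+.5-[w[0],w[1]])*4).astype(np.int32))],True,c,1)
    out+= [z0,z] if n=="scene" else []
cv2.imwrite(f"pics/{sys.argv[1]}.png",np.hstack(out)); cv2.imwrite(f"pics/{sys.argv[1]}_full.png",P["scene"]["image"])
E
python3 look.py l1
```

```text
clock: 8.28
tool_pos: [0.5737, -0.1804, 0.2508]
eef_rot: [0.314, 0.95, 0.0, -0.0]
contact_force: [0.3, -0.1, -0.7]
opening: 0.176
t 8.28 pos [ 0.5737 -0.1804  0.2508] psi 2.5036 tiltz [-3.e-04  7.e-04 -1.e+00] q [ 0.66  0.74 -0.79  1.61  0.59  1.05  0.62] F [ 0.31 -0.14 -0.74] M [ 0.05 -0.21 -0.01] op 0.176
ROW [-0.0014 -0.0022  0.0458] yaw 0.2
```

View pics/l1.png

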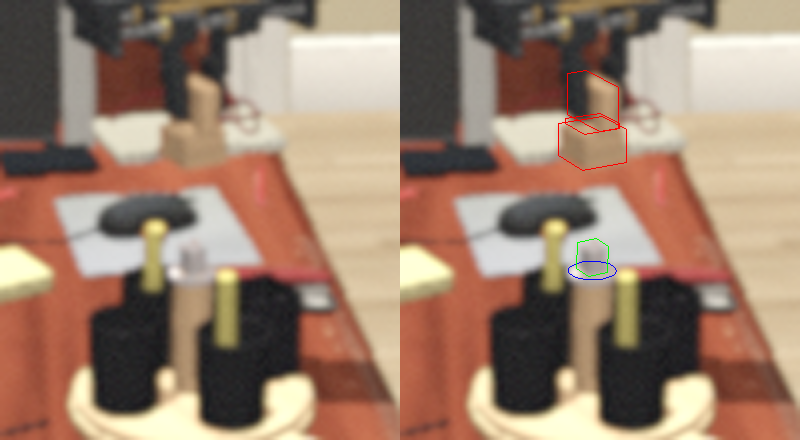

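The scene view shows the knob held above the spindle; overlays of knob (193,140) and spindle (193,258) match within about 1 px. Descend to just above the spindle, then in small steps.

```bash
python3 -m creep '[[255,-0.0014,-0.0022,0.02,0],[255,-0.0014,-0.0022,0.045,0],[255,-0.0014,-0.0022,0.062,0],[255,-0.0014,-0.0022,0.066,0],[255,-0.0014,-0.0022,0.066,0],[255,-0.0014,-0.0022,0.066,0]]'; python3 look.py l2
```

```text
clock: 9.12
tool_pos: [0.5743, -0.185, 0.1856]
eef_rot: [0.315, 0.949, 0.0, 0.001]
contact_force: [0.1, -0.1, -0.6]
opening: 0.175
t 9.12 pos [ 0.5743 -0.185   0.1856] psi 2.5004 tiltz [ 1.7e-03 -3.0e-04 -1.0e+00] q [ 0.64  0.82 -0.74  1.67  0.67  0.92  0.56] F [ 0.14 -0.07 -0.58] M [-0.01 -0.15  0.  ] op 0.175
ROW [ 0.0018  0.0012 -0.0194] yaw 0.0
```

View pics/l2.png

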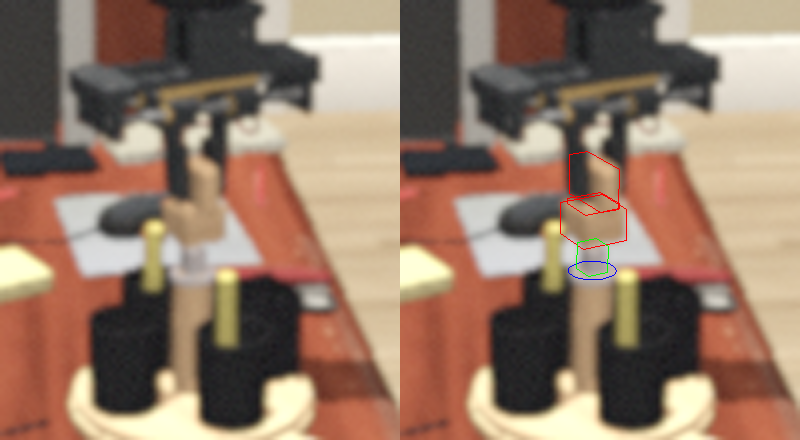

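```bash
python3 -m creep '[[255,0.0009,0.0006,0.004,0],[255,0.0009,0.0006,0.008,0],[255,0.0009,0.0006,0.012,0],[255,0.0009,0.0006,0.012,0]]'; python3 -c "
from h import *
row(.5735,-.183,.158,2.5)"
```

```text
clock: 9.72
tool_pos: [0.5741, -0.1834, 0.1735]
eef_rot: [0.315, 0.949, 0.001, 0.001]
contact_force: [1.0, 1.9, -0.7]
opening: 0.178
t 9.72 pos [ 0.5741 -0.1834  0.1735] psi 2.5008 tiltz [ 2.3e-03  6.0e-04 -1.0e+00] q [ 0.63  0.83 -0.73  1.68  0.68  0.9   0.55] F [ 1.02  1.94 -0.75] M [ 0.22 -0.39  0.03] op 0.178
ROW [ 0.0007 -0.      0.0155] yaw 0.0
```

```bash
python3 -m creep '[[255,0.0,0.0007,0.002,0],[255,0.0,0.0007,0.004,0],[255,0.0,0.0007,0.006,0],[255,0.0,0.0007,0.006,0]]'; python3 -c "
from h import *
row(.5735,-.183,.158,2.5)"
```

```text
clock: 10.22
tool_pos: [0.5738, -0.1831, 0.1663]
eef_rot: [0.315, 0.949, 0.0, -0.0]
contact_force: [1.2, 1.3, -2.1]
opening: 0.173
t 10.22 pos [ 0.5738 -0.1831  0.1663] psi 2.5007 tiltz [ 1.e-04  8.e-04 -1.e+00] q [ 0.63  0.84 -0.73  1.69  0.69  0.89  0.54] F [ 1.17  1.27 -2.14] M [ 0.48 -0.57  0.03] op 0.173
ROW [ 0.0003 -0.0001  0.0083] yaw 0.0
```

Sliding in well, with only light side force. On to the shoulder.

```bash
python3 -m creep '[[255,0.0,0.0006,0.003,0],[255,0.0,0.0006,0.005,0],[255,0.0,0.0006,0.007,0],[255,0.0,0.0006,0.009,0],[255,0.0,0.0006,0.009,0]]'; python3 -c "
from h import *
row(.5735,-.183,.158,2.5)"
```

```text
clock: 10.85
tool_pos: [0.574, -0.1832, 0.1577]
eef_rot: [0.315, 0.949, -0.0, 0.0]
contact_force: [-0.3, 0.5, 0.8]
opening: 0.181
t 10.85 pos [ 0.574  -0.1832  0.1577] psi 2.5003 tiltz [-0.e+00 -2.e-04 -1.e+00] q [ 0.62  0.85 -0.72  1.7   0.7   0.87  0.53] F [-0.32  0.53  0.75] M [ 0.26 -0.32 -0.01] op 0.181
ROW [ 0.0005 -0.0002 -0.0003] yaw 0.0
```

```bash
python3 -m creep '[[255,0.0,0,0.001,0],[255,0.0,0,0.002,0],[255,0,0,0.002,0]]'; python3 -c "
from h import *
row(.5735,-.183,.158,2.5)"
```

```text
clock: 11.22
tool_pos: [0.5742, -0.183, 0.1576]
eef_rot: [0.315, 0.949, -0.0, 0.001]
contact_force: [-3.0, 1.9, 12.8]
opening: 0.178
t 11.22 pos [ 0.5742 -0.183   0.1576] psi 2.5004 tiltz [ 7.0e-04 -1.3e-03 -1.0e+00] q [ 0.62  0.85 -0.72  1.7   0.7   0.87  0.53] F [-2.96  1.9  12.84] M [ 0.1   0.63 -0.03] op 0.178
ROW [ 0.0005 -0.0004 -0.0004] yaw 0.0
```

Seated: z stops at 0.1576 (underside ≈ 0.125) with 13 N. Ease off a little and turn clockwise.

```bash
python3 -m creep '[[255,0,0,-0.001,0],[255,0,0,-0.001,4],[255,0,0,-0.001,9],[255,0,0,-0.001,14],[255,0,0,-0.001,19],[255,0,0,-0.001,24],[255,0,0,-0.001,29],[255,0,0,-0.001,33],[255,0,0,-0.001,35],[255,0,0,-0.001,35]]'; cat > fit.py <<'E'
import sys
from h import *
from plant import imaging
row(.5735,-.183,.158,1.26)
P={n:imaging.snapshot(n) for n in("scene","top")}
T={"scene":(.62,.8),"top":(.45,.75)}
W={"top":(326,160,396,240),"scene":(300,150,376,222)}
sf={n:soft(P[n],*T[n]) for n in P}
for n in P:
    w=W[n]
    f=lambda v:np.minimum(np.abs(sf[n][w[1]:w[3],w[0]:w[2]]-rcaddy(P[n],caddy(.5735,-.183,-.31,v),w)),.7).sum()
    g=np.arange(-.3,1.5,.02); c=[f(v) for v in g]; i=np.argsort(c)[:4]; print(n,[(round(g[k],2),round(c[k],1)) for k in i])
for n in P: cv2.imwrite(f"pics/{sys.argv[1]}_{n}.png",cv2.resize(P[n]["image"][130:240,280:420],None,fx=5,fy=5,interpolation=2))
E
python3 fit.py t1
```

```text
clock: 12.48
tool_pos: [0.5735, -0.1831, 0.1577]
eef_rot: [0.586, 0.81, -0.001, -0.0]
contact_force: [-2.3, 1.7, 7.4]
opening: 0.182
t 12.47 pos [ 0.5735 -0.1831  0.1577] psi 1.8892 tiltz [-9.e-04 -9.e-04 -1.e+00] q [ 0.54  0.81 -0.56  1.7   0.57  0.8   0.03] F [-2.27  1.66  7.44] M [ 0.23  0.55 -0.01] op 0.182
ROW [ 0.0001  0.     -0.0003] yaw 36.0
scene [(np.float64(0.62), np.float64(968.1)), (np.float64(0.66), np.float64(969.1)), (np.float64(0.6), np.float64(969.7)), (np.float64(0.64), np.float64(969.7))]
top [(np.float64(0.62), np.float64(1098.8)), (np.float64(0.64), np.float64(1099.9)), (np.float64(0.66), np.float64(1104.1)), (np.float64(0.6), np.float64(1105.1))]
```

View pics/t1_scene.png

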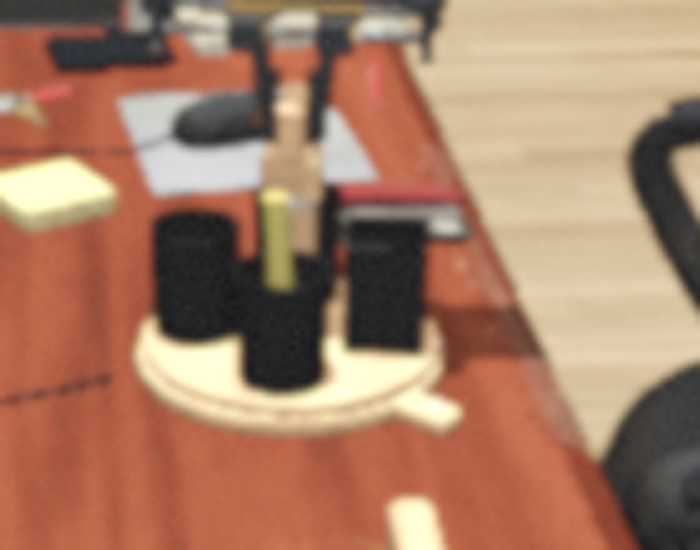

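View pics/t1_top.png

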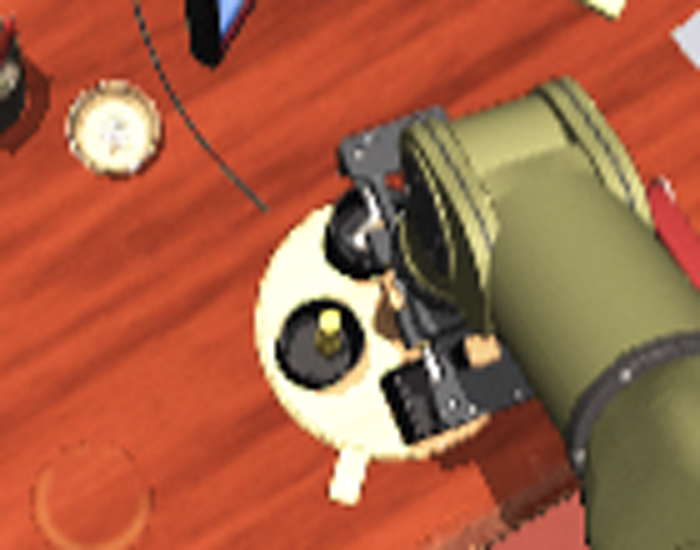

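The carousel follows (tt ≈ 0.63), the square cup being at scene crop (385,285) and the tab at (430,410). Another 34°.

```bash
python3 -m creep '[[255,0,0,0,4],[255,0,0,0,9],[255,0,0,0,14],[255,0,0,0,19],[255,0,0,0,24],[255,0,0,0,28],[255,0,0,0,31],[255,0,0,0,34],[255,0,0,0,34],[255,0,0,0,34]]'; sed -i 's/\.02); c=/.01); c=/' fit.py; python3 fit.py t2
```

```text
clock: 13.82
tool_pos: [0.5729, -0.1826, 0.1576]
eef_rot: [0.797, 0.604, -0.001, -0.001]
contact_force: [-3.3, 1.7, 9.9]
opening: 0.183
t 13.82 pos [ 0.5729 -0.1826  0.1576] psi 1.2962 tiltz [-0.0021 -0.     -1.    ] q [ 0.46  0.78 -0.4   1.71  0.42  0.74 -0.43] F [-3.3   1.7   9.95] M [ 0.44  0.78 -0.07] op 0.183
ROW [-0.0003  0.0007 -0.0004] yaw 2.1
scene [(np.float64(0.05), np.float64(1022.2)), (np.float64(0.04), np.float64(1022.5)), (np.float64(0.03), np.float64(1025.7)), (np.float64(0.06), np.float64(1026.7))]
top [(np.float64(0.06), np.float64(960.2)), (np.float64(0.07), np.float64(960.6)), (np.float64(0.05), np.float64(960.7)), (np.float64(0.04), np.float64(961.7))]
```

View pics/t2_scene.png

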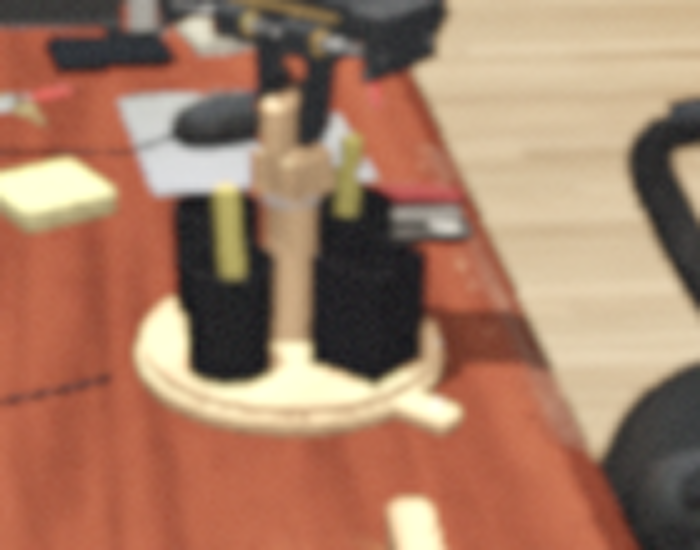

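View pics/t2_top.png

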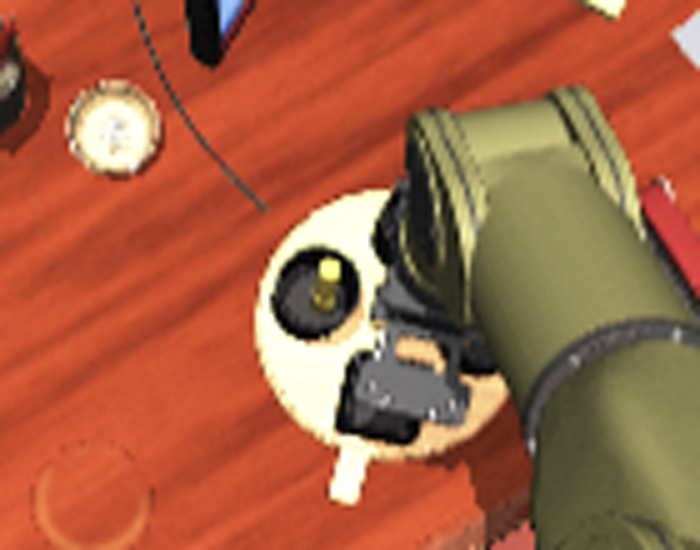

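```bash
cat > fit2.py <<'E'
from h import *
from plant import imaging
import sys
P={n:imaging.snapshot(n) for n in("scene","top")}
T={"scene":(.62,.8),"top":(.45,.75)}
def mk(n,im,w,m): 
    p=dict(P[n]);p["image"]=im; return (p,soft(p,*T[n])[w[1]:w[3],w[0]:w[2]],w,m)
W={"top":(326,160,396,240),"scene":(300,176,376,222)}
mt=np.ones((80,70),bool); mt[:218-160,353-326:]=False
ms=np.ones((46,76),bool)
O0=[mk(n,cv2.imread(f"pics/{n}0.png"),W[n],True) for n in P]; O1=[mk("scene",P["scene"]["image"],W["scene"],ms),mk("top",P["top"]["image"],W["top"],mt)]
def cost(v,o0=O0,o1=O1):
    e=0
    for O,tt,k in((o0,v[3],0),(o1,v[4],1)):
        for p,s,w,m in O:
            dx,dy=(v[5],v[6]) if p["R"][0][0]<-.5 else (0,0)
            e+=(np.minimum(np.abs(s-rcaddy(p,caddy(v[0]+dx,v[1]+dy,v[2],tt),w)),.7)*m).sum()
    return e/100
st=np.array([.5735,-.183,-.31,1.25,.05,0,0]); step=[.004,.004,.06,.06,.06,.003,.003]
for nm,a,b in(("both",O0,O1),("scene",O0[:1],O1[:1]),("top",O0[1:],O1[1:])):
    best=None
    for sg in(1,-1):
        r_=minimize(cost,st,args=(a,b),method="Nelder-Mead",options=dict(initial_simplex=np.vstack([st]+[st+sg*step[i]*np.eye(7)[i] for i in range(7)]),maxiter=900,xatol=1e-4,fatol=1e-4))
        print(nm,r_.x.round(4),round(r_.fun,3))
p=P["top"]
for n in P:
    d=imaging.place_of(P[n],"square_cup")
    for k in d[:2]:
        X=back(P[n],*k["location"],.098); print(n,k["score"],X.round(4),"ang tt",round(np.arctan2(-(X[1]+.183),-(X[0]-.5735))+.31,3),"r",round(np.hypot(X[0]-.5735,X[1]+.183),4))
E
python3 fit2.py
```

```text
both [ 0.5735 -0.1828 -0.3072  1.2937  0.0626  0.0023 -0.0042] 9.53
both [ 0.5736 -0.1826 -0.3073  1.2518  0.0555  0.0022 -0.0047] 9.522
scene [ 5.7420e-01 -1.8600e-01 -3.0100e-01  1.3014e+00  4.0000e-02  1.2000e-03
 -6.0000e-04] 4.643
scene [ 5.7500e-01 -1.8610e-01 -3.0460e-01  1.2845e+00  2.4300e-02 -2.0000e-04
 -1.3000e-03] 4.674
top [ 0.5735 -0.1826 -0.3081  1.2355  0.0841  0.002  -0.0014] 4.649
top [ 5.7340e-01 -1.8250e-01 -3.0790e-01  1.2434e+00  7.9700e-02 -2.1000e-03
  4.0000e-04] 4.653
scene 0.71 [ 0.5074 -0.1798  0.098 ] ang tt 0.262 r 0.0661
top 0.65 [ 0.5149 -0.1748  0.098 ] ang tt 0.171 r 0.0591
```

```bash
python3 -m creep '[[255,0,0,0,1.5],[255,0,0,0,3],[255,0,0,0,3],[255,0,0,0,3]]'; sed -i 's/1.25,.05,0,0/1.25,.0,0,0/' fit2.py; python3 fit2.py; python3 - <<'E'
from h import *
from plant import imaging
row(.5735,-.183,.158,1.26)
P={n:imaging.snapshot(n) for n in("scene","top")}
out=[]
for n,w in(("scene",(325,165,385,220)),("top",(330,190,390,245))):
    z=cv2.resize(P[n]["image"][w[1]:w[3],w[0]:w[2]],None,fx=6.6,fy=6.6,interpolation=2); z=np.clip(z.astype(float)*1.5,0,255).astype(np.uint8);z0=z.copy()
    dx,dy=(.001,-.003) if n=="scene" else (0,0)
    for tt,c in((0,(0,255,0)),):
        for b,_ in caddy(.5735+dx,-.183+dy,-.308,tt)[:4]: cv2.polylines(z,[cv2.convexHull(((proj(P[n],b)+.5-[w[0],w[1]])*6.6).astype(np.int32))],True,c,1)
        b=rot(box(.054,.054,.098,.098)+[-.062,0,0],-.308)+[.5735+dx,-.183+dy,0]
        cv2.polylines(z,[cv2.convexHull(((proj(P[n],b)+.5-[w[0],w[1]])*6.6).astype(np.int32))],True,(255,255,0),1)
    out.append(np.hstack([z0,z]))
for i,o in enumerate(out): cv2.imwrite(f"pics/f{i}.png",o)
E
```

```text
clock: 14.62
tool_pos: [0.5729, -0.1825, 0.1576]
eef_rot: [0.813, 0.583, -0.001, -0.001]
contact_force: [-3.5, 1.8, 8.9]
opening: 0.182
both [ 0.5734 -0.1824 -0.3056  1.2808  0.0136  0.003  -0.0046] 9.668
both [ 5.7350e-01 -1.8220e-01 -3.0330e-01  1.2555e+00  2.2500e-02  1.1000e-03
 -4.8000e-03] 9.582
scene [ 5.7490e-01 -1.8700e-01 -3.0360e-01  1.3057e+00  1.4000e-02  7.0000e-04
  2.0000e-04] 4.711
scene [ 0.5733 -0.1835 -0.3005  1.2826  0.0216  0.0013 -0.0031] 4.695
top [ 5.7340e-01 -1.8280e-01 -3.1130e-01  1.2451e+00  2.6200e-02  1.6000e-03
 -4.0000e-04] 4.748
top [ 0.5734 -0.1826 -0.3083  1.2516  0.0324 -0.0027 -0.0017] 4.741
scene 0.62 [ 0.5131 -0.1797  0.098 ] ang tt 0.255 r 0.0605
top 0.58 [ 0.5108 -0.162   0.098 ] ang tt -0.013 r 0.0661
t 14.82 pos [ 0.5729 -0.1825  0.1576] psi 1.2438 tiltz [-2.2e-03  2.0e-04 -1.0e+00] q [ 0.45  0.78 -0.38  1.71  0.4   0.73 -0.46] F [-3.81  1.31 10.12] M [ 0.51  0.79 -0.07] op 0.179
ROW [-0.0003  0.0007 -0.0004] yaw -0.9
```

View pics/f0.png

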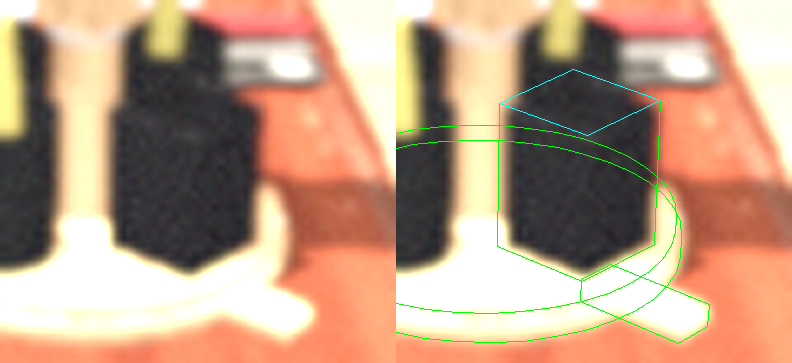

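View pics/f1.png

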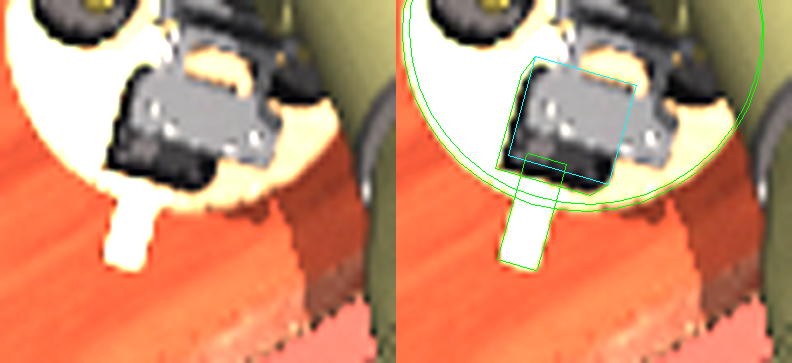

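Estimates put tt at ≈ +0.02; a last 1.2°.

```bash
python3 -m creep '[[255,0,0,0,0.6],[255,0,0,0,1.2],[255,0,0,0,1.2],[255,0,0,0,1.2],[255,0,0,0,1.2]]'; python3 fit2.py; python3 look.py l9
```

```text
clock: 15.55
tool_pos: [0.5729, -0.1825, 0.1576]
eef_rot: [0.819, 0.574, -0.001, -0.001]
contact_force: [-4.9, 2.3, 9.2]
opening: 0.179
both [ 5.7360e-01 -1.8230e-01 -3.0480e-01  1.2764e+00  2.1400e-02  9.0000e-04
 -4.2000e-03] 9.429
both [ 5.7350e-01 -1.8240e-01 -3.0660e-01  1.2786e+00  1.4000e-02  1.1000e-03
 -4.5000e-03] 9.443
scene [ 0.5732 -0.1849 -0.3011  1.2817  0.0215  0.0014 -0.0017] 4.615
scene [ 5.7580e-01 -1.8490e-01 -3.0200e-01  1.2958e+00 -4.3300e-02 -1.0000e-04
 -2.5000e-03] 4.663
top [ 5.7350e-01 -1.8260e-01 -3.1220e-01  1.2571e+00  3.0000e-03  9.0000e-04
  7.0000e-04] 4.721
top [ 5.7350e-01 -1.8280e-01 -3.0980e-01  1.2535e+00  1.1200e-02 -1.9000e-03
 -6.0000e-04] 4.711
scene 0.9 [ 0.5079 -0.1561  0.098 ] ang tt -0.079 r 0.0709
top 0.67 [ 0.5085 -0.1722  0.098 ] ang tt 0.145 r 0.0659
top 0.23 [ 0.5784 -0.1977  0.098 ] ang tt 2.206 r 0.0155
t 15.75 pos [ 0.5729 -0.1825  0.1576] psi 1.223 tiltz [-2.2e-03  1.0e-04 -1.0e+00] q [ 0.44  0.78 -0.38  1.71  0.4   0.73 -0.48] F [-3.93  2.96 10.36] M [0.51 0.82 0.07] op 0.179
ROW [-0.0003  0.0006 -0.0474] yaw -73.2
```

View pics/l9.png

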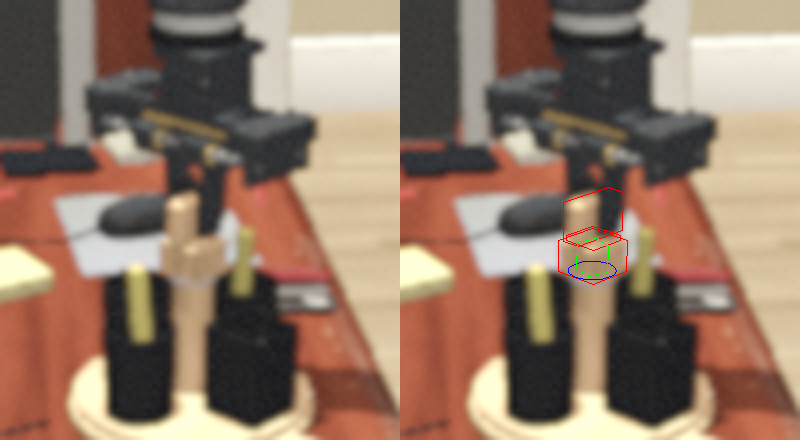

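View pics/l9_full.png

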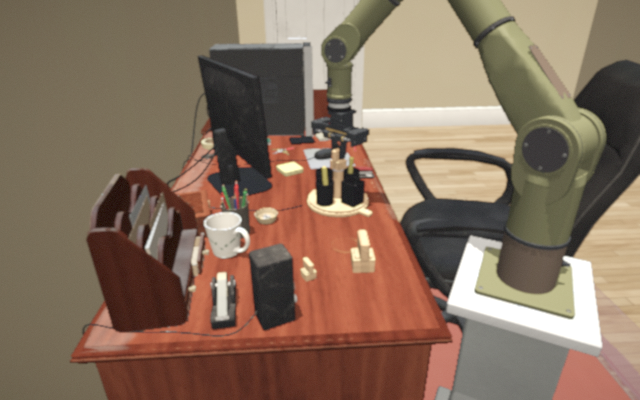

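```bash
python3 -c "
from plant import r
print(r.finish_job())"
```

```text
the job is handed in; nothing more can be done
None
```

I pushed the medium knob (the one matching your given size) home on the spindle, then turned the carousel clockwise about 73° by it. I handed the job in at about 15.8 s, still gripping the knob.

**Fit:** The tool stopped against the shoulder at z = 0.1576 under 13 N. That puts the knob's underside about 125 mm above the desk, which is fully home. The grip opening read about 15.8 mm on the 16 mm bar, with roughly 10 N still pressing down at the end.

**Final angle:** Most silhouette fits from both cameras put the turntable between 0.00 and 0.02 rad from the pointer. They scatter by a few hundredths, and one poorer fit from the scene camera said −0.04. The network's square-cup points scattered more, at −0.08 and +0.15 rad, with the implied cup distance from the axis 4 to 9 mm off. I trusted the silhouettes instead.

**Bystanders:** The mug and tape dispenser look unmoved in the last picture, as far as I compared them by eye. I did not re-measure them or the stapler.

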